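# Feeler-gauge check of the gap between two sprung satellite panels

## Robot

A 6-joint arm with a two-finger parallel gripper is mounted at the origin on the work surface. World frame = base frame: x ahead of the robot, y to its left, z up, the work surface at z = 0. Lengths are in m, angles in rad, forces in N, time in s.
With the tool pointing down it reaches from about 0.35 to 0.85 m from the base axis. Payload 8.1 kg.
Tool frame: the origin (TCP) lies midway between the tips of the shut fingers; the grasp point (between the pads) lies 19 mm behind it; z points along the fingers, y is the line along which they close (so a half turn about z gives the same grasp; the last joint's range is limited). The gripper opens to 93 mm and grips with 3 to 60 N. Pads are 15 mm wide; open, the fingers measure 128 mm over their backs; the gripper's body (75 mm by 188 mm) begins 65 mm behind the grasp point.
Start: joints at [-1.318, 0.13, 1.488, -0, 1.523, -0.085], TCP at [0.199, -0.566, 0.219] pointing down, gripper open.
Joint ranges: [-2.96, 2.96], [-0.89, 2.26], [0.02, 2.5], [-1.34, 4.48], [0, 2.73], [-2.66, 2.66]. Speed limits (rad/s): [2.39, 2.39, 2.79, 3.14, 3.14, 3.14].

## Interface

Orientations are given as a rotation vector (axis times angle).
In Python, from plant import read_state, read_camera, camera_model, close_job gives the robot as it stands. The module is installed in compiled form; this text tells all that it offers.
- The arm moves only by the tool carry_out, never from a script. Its argument "moves" is a list of rows, each an object of numbers: "jaw": the finger opening in m, from 0 to 0.093; "dx", "dy", "dz": the shift along the tool's x, y, z in m; "yaw": the turn about the tool's z in rad. In form: [{"jaw": .., "dx": .., "dy": .., "dz": .., "yaw": ..}, ...]. A call has 1 to 8 rows; each row shifts and turns the commanded pose from where the row before left it, along the tool's axes as they then stand; what a row does not reach is not made up. A row lasts 1/8 s, in which the tool goes at most 62.5 mm and 10.7 degrees, less where a joint would pass 70% of its speed; a pose out of reach is approached as far as the arm can. A call is refused whole if a number of a shift passes 0.0625 or a number of a turn 0.188, either way. A call with a gripper value outside its range is refused whole. The fingers move at their own pace and stop on an object; "grip_force" is the grip in N (left out, the last holds). Time passes only in rows, so rows that do not move let the fingers close. It gives the time, the measured TCP pose, the force, the opening and the grip force at its end, in the units of the state.
- read_state(): the state, without advancing time (a new reading comes with each control period).
- read_camera(name): name is "scene" or "top" or "wrist"; returns the picture (420x560x3 uint8, red, green, blue); there is no depth.
- camera_model(name): a dict with "camera_matrix" (3x3 intrinsics, pixels), "view" (4x4, takes a point from world to camera coordinates). Camera axes: x right, y up, looking along -z (the intrinsics and any distortion apply to the point x, -y, -z); pixel columns grow to the right and rows downward; lengths in m; the calibration is good to about 2 mm. A picture is of the moment at which its call begins: read the wrist's pose just before it. camera_model takes no time and is no camera call; for the wrist camera it gives the pose at the moment of the call.
- close_job(): hands the job in; it is judged then, once.
The state is a dict: "t": time; "q": joint angles; "dq": joint speeds; "joint_torque": joint torques, N m; "tool_pos": TCP position; "orientation": TCP orientation; "force": force on the tool from outside, world axes, zero at the start; "wrist_torque": the same for the moment, N m; "opening": finger opening in m; "gripper_force": force on a finger pad.
Only numpy, scipy, OpenCV 4.12 (cv2) and the standard library are available. Lean on these libraries where they do the work, as an engineer would, in place of code of your own. Each camera call takes 0.05 s, during which the arm holds its last target. There are 200 camera calls.

## Task

Pick up the feeler gauge with the thicker blade, clear of the table, and slide its blade, held close to the table top, into the gap between the two white sprung panels through the flared mouth of the aluminium frame: the fit is right when you feel it drag on both panels. Push it fully home, until its collar is up against or nearly at the mouth, then let go and leave it upright in the gap. Leave the thin-bladed gauge where it lies.

Things in the scene. Friction and masses are not known exactly. Their poses are not given: they have to be found in the camera images.
- gauge_thick: Upright on the table: black handle 60 long (x) x 26 wide x 45 high, then an aluminium collar 46 wide, 40 high, 6 thick, then a steel blade 30 high, 12 mm thick (y), 80 long. Origin: centre of the handle's underside; +x along the blade, z up; collar face at x = +36, tip at +116. Mass about 180 g. This is the one to use.
- gauge_thin: Upright on the table: black handle 60 long (x) x 26 wide x 45 high, then an aluminium collar 46 wide, 40 high, 6 thick, then a steel blade 30 high, 3 mm thick (y), 80 long. Origin: centre of the handle's underside; +x along the blade, z up; collar face at x = +36, tip at +116. Else the same; too loose for the gap. The two may lie in either order.
- fixture: Fixed U-shaped aluminium frame 120 x 118 x 55 high, closed at its far end, holding two upright white panels, tops 58 above the table, with a 6 mm gap between them that is open above and below. Origin: middle of the gap's mouth, on the table; +x into the gap, z up.
- gap_mid (a point): Point in the middle of the gap, 60 mm in from the mouth (fixture x), 30 above the table. The panels flare from 30 mm apart at the mouth to 6 mm over the first 28 mm, then run straight to x = 98. Each is sprung and yields sideways up to 14 mm (3 N to start, 0.25 N per mm more), so the 12 mm blade enters with a drag of several N.
Things that resemble listed ones, but are neither listed nor needed, are in the scene too. Leave any blue, pink or yellow look-alike of the gauge_thick alone.

How it is judged:
By the outcome, as a careful person would: the job done as asked, in the order asked, and still so for the second after the job is handed in, with the robot touching nothing.
It also fails if it takes over 38 s, if anything falls off the work surface, if the arm or the gripper's body presses on something with over 40 N, if the wrist force passes 120 N, or if a joint passes its speed limit or range.

## Working session

There is one attempt and no reset: what is moved stays moved. The work goes in short steps, Python scripts to look and compute and a tool call to move; the robot and the scene stay as the last step left them, time stands still between calls to the robot, and variables do not carry over. Pictures are saved under pics/ and viewed, at most 10 in all, crops included, and the job is handed in when it is done.

Besides the shell and the picture viewer there is one more tool, called after ">>>" as a command line: name --argument value ..., lists and objects as JSON in quotes. carry_out: Moves the arm, as the interface text tells. Its arguments: {"type":"object","properties":{"moves":{"type":"array","items":{"type":"object","properties":{"jaw":{"type":"number"},"dx":{"type":"number"},"dy":{"type":"number"},"dz":{"type":"number"},"yaw":{"type":"number"}}}},"grip_force":{"type":"number"}},"required":["moves"]}

```bash
mkdir -p pics; python3 - <<'E'
from plant import *
import cv2,numpy as np
s=read_state();print(s['t'],s['tool_pos'],s['orientation'],s['opening'])
for n in("top","scene"):
    im=read_camera(n);cv2.imwrite(f"pics/{n}0.png",im[:,:,::-1]);m=camera_model(n);print(n,{k:(np.round(v,4).tolist() if hasattr(v,'__len__') and not isinstance(v,str) else v) for k,v in m.items()})
E
```

```text
0.0 [ 0.19871451 -0.56554266  0.21762946] [-3.09510442e+00 -5.27853154e-01  2.53599883e-04] 0.0929569231333792
top {'camera_matrix': [[446.3158, 0.0, 287.247], [0.0, 446.3158, 205.6609], [0.0, 0.0, 1.0]], 'view': [[0.0085, -0.9996, 0.0275, -0.0502], [0.9981, 0.0101, 0.0601, -0.5349], [-0.0603, 0.0269, 0.9978, -0.9118], [0.0, 0.0, 0.0, 1.0]]}
scene {'camera_matrix': [[477.2605, 0.0, 283.2043], [0.0, 477.2605, 209.7987], [0.0, 0.0, 1.0]], 'view': [[0.7269, 0.6866, -0.0108, -0.3532], [-0.5496, 0.5911, 0.5903, 0.2889], [0.4118, -0.4232, 0.8071, -1.2242], [0.0, 0.0, 0.0, 1.0]]}
```

View pics/top0.png

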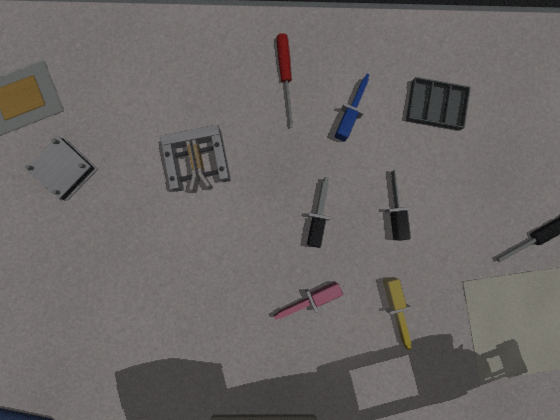

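View pics/scene0.png

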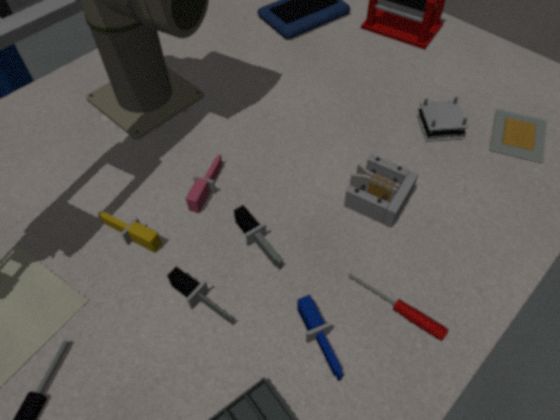

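The two black-handled gauges are at top pixels (317,215) and (397,205). The things that could be confused with them are blue (352,108), pink (310,300), yellow (400,312) and the black screwdriver (530,238). The fixture is at (195,158). Next, one close crop of the gauges and the fixture.

```bash
python3 - <<'E'
import cv2,numpy as np
im=cv2.imread("pics/top0.png")
a=cv2.resize(im[165:250,295:420],None,fx=4,fy=4,interpolation=cv2.INTER_CUBIC)
b=cv2.resize(im[120:195,155:235],None,fx=3.5,fy=4.533,interpolation=cv2.INTER_CUBIC)
b=cv2.resize(im[120:205,155:230],None,fx=4,fy=4,interpolation=cv2.INTER_CUBIC)
cv2.imwrite("pics/crop.png",cv2.convertScaleAbs(np.hstack([a,b])[:, :800],alpha=1.6))
E
```

```text
(no output)
```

View pics/crop.png

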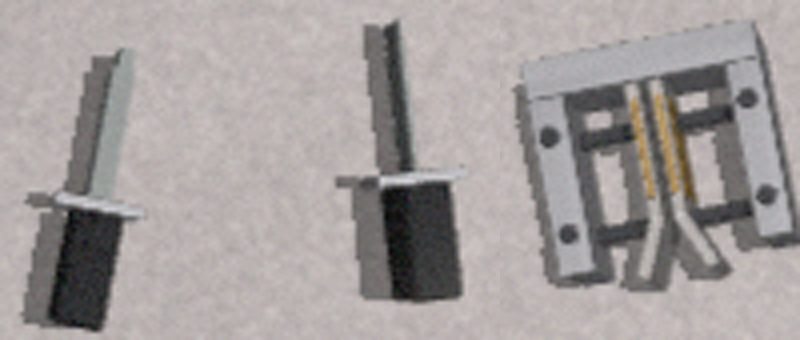

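The left gauge (317,215) shows a broad, light blade top, so it is the thick one. The right gauge has a sliver of a blade, so it is the thin one. The fixture's mouth opens towards the bottom of the image. Now I'll turn the pixels into poses.

```bash
cat > h.py <<'E'
import numpy as np
from plant import *
def ray(cam,uv,z,model=None):
    m=model or camera_model(cam);K=np.array(m['camera_matrix']);V=np.array(m['view'])
    uv=np.atleast_2d(uv).astype(float)
    d=np.c_[uv,np.ones(len(uv))]@np.linalg.inv(K).T*[1,-1,-1]
    d=d@V[:3,:3];c=-V[:3,:3].T@V[:3,3]
    return c+d*((z-c[2])/d[:,2])[:,None]
def proj(m,P):
    K=np.array(m['camera_matrix']);V=np.array(m['view'])
    p=(np.atleast_2d(P)@V[:3,:3].T+V[:3,3])*[1,-1,-1]
    p=p@K.T;return p[:,:2]/p[:,2:]
def rig(uv,L,m):
    """fit x,y,yaw of object with local points L (n,3) to pixels"""
    from scipy.optimize import least_squares
    L=np.array(L,float);uv=np.array(uv,float)
    w=lambda p:np.c_[p[0]+L[:,0]*np.cos(p[2])-L[:,1]*np.sin(p[2]),p[1]+L[:,0]*np.sin(p[2])+L[:,1]*np.cos(p[2]),L[:,2]]
    x0=ray(0,uv.mean(0),.04,m)[0]
    r=least_squares(lambda p:(proj(m,w(p))-uv).ravel(),[x0[0],x0[1],0],loss='soft_l1')
    return r.x,np.round(r.fun.reshape(-1,2),1)
E
python3 - <<'E'
from h import *
m=camera_model('top')
g=np.array([[126,50],[58,198],[143,213],[50,318],[103,328]])/4+[295,165]
Lg=[[.116,0,.03],[.033,.023,.04],[.033,-.023,.04],[-.03,.013,.045],[-.03,-.013,.045]]
p,r=rig(g,Lg,m);print(p,r.tolist())
f=(np.array([[525,62],[755,22],[632,85],[657,82],[652,200],[680,205],[645,278],[722,270]])-[500,0])/4+[155,120]
print(np.round(ray(0,f,.056,m),4))
E
```

```text
[ 0.48121167 -0.10478957 -0.18434745] [[0.3, -0.8], [-0.8, -0.7], [0.2, -0.1], [0.4, 0.9], [-0.2, 0.8]]
[[0.6707 0.2087 0.056 ]
 [0.6926 0.0947 0.056 ]
 [0.6598 0.1553 0.056 ]
 [0.6615 0.1429 0.056 ]
 [0.6021 0.1442 0.056 ]
 [0.5998 0.1303 0.056 ]
 [0.5631 0.1468 0.056 ]
 [0.5676 0.1088 0.056 ]]
```

```bash
cat >> h.py <<'E'
from scipy.spatial.transform import Rotation as Ro
def to(xyz,yaw):
    s=read_state();R=Ro.from_rotvec(s['orientation']).as_matrix()
    cy=np.arctan2(R[1,0],R[0,0]);d=np.array(xyz)-s['tool_pos']
    c,n=np.cos(yaw),np.sin(yaw);Rt=np.array([[c,n,0],[n,-c,0],[0,0,-1]])
    print('t %.2f pos'%s['t'],np.round(s['tool_pos'],4),'yaw %.4f tilt'%cy,np.round(R[:2,2],4),'f',np.round(s['force'],1),'open %.4f gf %.1f'%(s['opening'],s['gripper_force']))
    print('turn(tool) %.4f  shift in old tool axes'%((cy-yaw)),np.round(R.T@d,4),' after turn',np.round(Rt.T@d,4))
E
python3 -c "
from h import *
to([.4812,-.1048,.17],-.184)"
```

```text
t 0.10 pos [ 0.1987 -0.5656  0.2177] yaw 0.3378 tilt [-0.0004  0.0016] f [-0.1 -0.1 -0.8] open 0.0929 gf 0.0
turn(tool) 0.5218  shift in old tool axes [ 0.4192 -0.3411  0.0483]  after turn [ 0.1934 -0.5047  0.0477]
```

>>> carry_out --moves '[{"yaw": 0.174}, {"yaw": 0.174}, {"yaw": 0.174}, {"dx": 0.0193, "dy": -0.0505, "dz": 0.0048}, {"dx": 0.0193, "dy": -0.0505, "dz": 0.0048}, {"dx": 0.0193, "dy": -0.0505, "dz": 0.0048}, {"dx": 0.0193, "dy": -0.0505, "dz": 0.0048}, {"dx": 0.0193, "dy": -0.0505, "dz": 0.0048}]'

```text
invalid input at $.moves[0]: expected keys jaw, dx, dy, dz, yaw
```

>>> carry_out --moves '[{"dx": 0.0193, "dy": -0.0505, "dz": 0.0048}, {"dx": 0.0193, "dy": -0.0505, "dz": 0.0048}, {"dx": 0.0193, "dy": -0.0505, "dz": 0.0048}, {"dx": 0.0193, "dy": -0.0505, "dz": 0.0048}, {"dx": 0.0193, "dy": -0.0505, "dz": 0.0048}, {"dx": 0}, {"dx": 0}]'

```text
invalid input at $.moves[0]: expected keys jaw, dx, dy, dz, yaw
```

```bash
python3 - <<'E'
from h import *
import cv2
to([.4812,-.1048,.17],-.184)
m=camera_model('wrist')
im=read_camera('wrist')[:,:,::-1];cv2.imwrite('pics/w1.png',cv2.convertScaleAbs(im,alpha=1.5));np.savez('m1',K=m['camera_matrix'],V=m['view'])
print(np.round(m['view'],3),m['camera_matrix'])
E
```

```text
t 0.10 pos [ 0.1987 -0.5656  0.2177] yaw 0.3378 tilt [-0.0004  0.0016] f [-0.1 -0.1 -0.8] open 0.0929 gf 0.0
turn(tool) 0.5218  shift in old tool axes [ 0.4192 -0.3411  0.0483]  after turn [ 0.1934 -0.5047  0.0477]
[[ 0.332 -0.943 -0.002 -0.599]
 [ 0.91   0.32  -0.262  0.032]
 [ 0.247  0.085  0.965 -0.389]
 [ 0.     0.     0.     1.   ]] [[341.27736422   0.         278.12204109]
 [  0.         341.27736422 216.50603377]
 [  0.           0.           1.        ]]
```

View pics/w1.png

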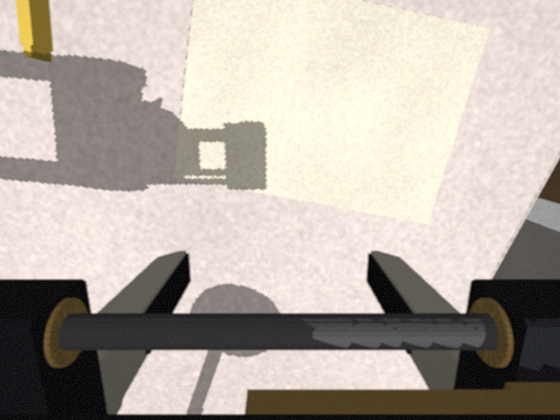

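The rows were refused because every key is needed. The picture shows only the start position: both fingers, with the yellow look-alike at (35,30).

>>> carry_out --moves '[{"jaw": 0.093, "dx": 0, "dy": 0, "dz": 0, "yaw": 0.174}, {"jaw": 0.093, "dx": 0, "dy": 0, "dz": 0, "yaw": 0.174}, {"jaw": 0.093, "dx": 0, "dy": 0, "dz": 0, "yaw": 0.174}, {"jaw": 0.08, "dx": 0.0193, "dy": -0.0505, "dz": 0.0048, "yaw": 0}, {"jaw": 0.08, "dx": 0.0193, "dy": -0.0505, "dz": 0.0048, "yaw": 0}, {"jaw": 0.08, "dx": 0.0193, "dy": -0.0505, "dz": 0.0048, "yaw": 0}, {"jaw": 0.08, "dx": 0.0193, "dy": -0.0505, "dz": 0.0048, "yaw": 0}, {"jaw": 0.08, "dx": 0.0193, "dy": -0.0505, "dz": 0.0048, "yaw": 0}]'

```text
t: 1.15
tool_pos: [0.3405, -0.3339, 0.1943]
orientation: [-3.128, 0.289, -0.0]
force: [0.8, 0.3, 1.0]
opening: 0.0798
gripper_force: 0.0
```

>>> carry_out --moves '[{"jaw": 0.08, "dx": 0.0193, "dy": -0.0505, "dz": 0.0048, "yaw": 0}, {"jaw": 0.08, "dx": 0.0193, "dy": -0.0505, "dz": 0.0048, "yaw": 0}, {"jaw": 0.08, "dx": 0.0193, "dy": -0.0505, "dz": 0.0048, "yaw": 0}, {"jaw": 0.08, "dx": 0.0193, "dy": -0.0505, "dz": 0.0048, "yaw": 0}, {"jaw": 0.08, "dx": 0.0193, "dy": -0.0505, "dz": 0.0048, "yaw": 0}, {"jaw": 0.08, "dx": 0, "dy": 0, "dz": 0, "yaw": 0}, {"jaw": 0.08, "dx": 0, "dy": 0, "dz": 0, "yaw": 0}]'

```text
t: 2.02
tool_pos: [0.4808, -0.105, 0.1704]
orientation: [3.128, -0.287, -0.001]
force: [-1.1, -0.3, -0.4]
opening: 0.0803
gripper_force: 0.0
```

```bash
python3 - <<'E'
from h import *
import cv2
to([.4812,-.1048,.023],-.184)
m=camera_model('wrist')
im=read_camera('wrist')[:,:,::-1];cv2.imwrite('pics/w2.png',cv2.convertScaleAbs(im,alpha=1.5));np.savez('m2',camera_matrix=m['camera_matrix'],view=m['view'])
E
```

```text
t 2.02 pos [ 0.4808 -0.105   0.1704] yaw -0.1832 tilt [-0.0008 -0.0002] f [-1.1 -0.3 -0.4] open 0.0803 gf 0.0
turn(tool) 0.0008  shift in old tool axes [ 0.0005 -0.0003  0.1474]  after turn [ 0.0004 -0.0003  0.1474]
```

View pics/w2.png

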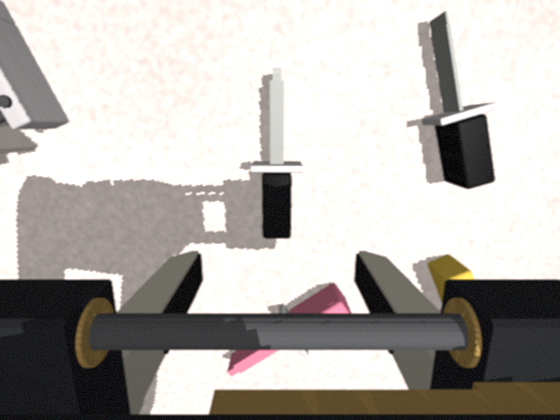

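The wrist view shows the thick gauge straight ahead: collar ends (250,165) and (302,166), blade tip (277,69), handle's near edge (263,237)–(291,237). The thin one is to the right, at (460,120).

```bash
python3 - <<'E'
from h import *
m=dict(np.load('m2.npz'))
uv=[[277.5,69],[250,164.5],[302,165],[263.5,237],[291,237]]
Lg=[[.116,0,.03],[.033,.023,.04],[.033,-.023,.04],[-.03,.013,.045],[-.03,-.013,.045]]
p,r=rig(uv,Lg,m);print(p,r.tolist())
to([p[0],p[1],.01],p[2])
E
```

```text
[ 0.48415096 -0.10462163 -0.1859405 ] [[-0.4, -5.6], [0.2, 1.1], [1.5, 0.7], [-1.3, -0.1], [0.2, -0.1]]
t 2.08 pos [ 0.4807 -0.1056  0.1705] yaw -0.1845 tilt [-0.0005 -0.0003] f [ 0.5  0.2 -1.2] open 0.0799 gf 0.0
turn(tool) 0.0014  shift in old tool axes [ 0.0033 -0.0016  0.1605]  after turn [ 0.0032 -0.0016  0.1605]
```

>>> carry_out --moves '[{"jaw": 0.08, "dx": 0.002, "dy": -0.001, "dz": 0.045, "yaw": 0}, {"jaw": 0.07, "dx": 0, "dy": 0, "dz": 0.045, "yaw": 0}, {"jaw": 0.07, "dx": 0, "dy": 0, "dz": 0.045, "yaw": 0}, {"jaw": 0.06, "dx": 0, "dy": 0, "dz": 0.0275, "yaw": 0}, {"jaw": 0.045, "dx": 0, "dy": 0, "dz": 0, "yaw": 0}, {"jaw": 0.02, "dx": 0, "dy": 0, "dz": 0, "yaw": 0}, {"jaw": 0.015, "dx": 0, "dy": 0, "dz": 0, "yaw": 0}, {"jaw": 0.01, "dx": 0, "dy": 0, "dz": 0, "yaw": 0}]' --grip_force 40

```text
t: 3.08
tool_pos: [0.4844, -0.1047, 0.0096]
orientation: [3.128, -0.289, 0.004]
force: [-1.0, -0.1, 2.2]
opening: 0.0259
gripper_force: 40.0
```

>>> carry_out --moves '[{"jaw": 0, "dx": 0, "dy": 0, "dz": 0, "yaw": 0}, {"jaw": 0, "dx": 0, "dy": 0, "dz": 0, "yaw": 0}]'

```text
t: 3.32
tool_pos: [0.4844, -0.1047, 0.0096]
orientation: [3.128, -0.288, 0.004]
force: [-2.1, 0.2, 6.6]
opening: 0.0256
gripper_force: 40.0
```

```bash
python3 - <<'E'
from h import *
f=np.array([.564,.129]);y=.192;u=np.array([np.cos(y),np.sin(y)])
q=f-.16*u; print(q)
to([q[0],q[1],.05],y)
E
```

```text
[0.40694007 0.0984684 ]
t 3.33 pos [ 0.4844 -0.1047  0.0096] yaw -0.1839 tilt [ 0.0022 -0.0009] f [-2.1  0.2  6.6] open 0.0256 gf 40.0
turn(tool) -0.3759  shift in old tool axes [-0.1132 -0.1856 -0.0407]  after turn [-0.0373 -0.2143 -0.0404]
```

>>> carry_out --moves '[{"jaw": 0, "dx": 0, "dy": 0, "dz": -0.03, "yaw": 0}, {"jaw": 0, "dx": 0, "dy": 0, "dz": -0.05, "yaw": 0}, {"jaw": 0, "dx": -0.02, "dy": 0, "dz": 0, "yaw": -0.125}, {"jaw": 0, "dx": -0.02, "dy": 0, "dz": 0, "yaw": -0.125}, {"jaw": 0, "dx": 0, "dy": 0, "dz": 0, "yaw": -0.126}, {"jaw": 0, "dx": 0, "dy": -0.05, "dz": 0, "yaw": 0}, {"jaw": 0, "dx": 0, "dy": -0.05, "dz": 0, "yaw": 0}, {"jaw": 0, "dx": 0, "dy": -0.05, "dz": 0, "yaw": 0}]'

```text
t: 4.32
tool_pos: [0.4144, 0.049, 0.0882]
orientation: [-3.127, -0.3, -0.0]
force: [1.3, 0.5, -2.7]
opening: 0.0259
gripper_force: 40.0
```

>>> carry_out --moves '[{"jaw": 0, "dx": 0, "dy": -0.04, "dz": 0, "yaw": 0}, {"jaw": 0, "dx": 0, "dy": -0.012, "dz": 0, "yaw": 0}, {"jaw": 0, "dx": 0, "dy": 0, "dz": 0, "yaw": 0}, {"jaw": 0, "dx": 0, "dy": 0, "dz": 0, "yaw": 0}]'

```text
t: 4.82
tool_pos: [0.4053, 0.0979, 0.0881]
orientation: [3.127, 0.3, -0.0]
force: [0.6, -0.9, -1.9]
opening: 0.0253
gripper_force: 40.0
```

```bash
python3 - <<'E'
from h import *
import cv2
to([.407,.0985,.012],.192)
m=camera_model('wrist')
im=read_camera('wrist')[:,:,::-1];cv2.imwrite('pics/w3.png',cv2.convertScaleAbs(im,alpha=1.2));np.savez('m3',camera_matrix=m['camera_matrix'],view=m['view'])
im=read_camera('top')[:,:,::-1];cv2.imwrite('pics/t3.png',im)
E
```

```text
t 4.83 pos [0.4053 0.0979 0.0881] yaw 0.1912 tilt [-0.     -0.0005] f [ 0.6 -0.9 -1.9] open 0.0253 gf 40.0
turn(tool) -0.0008  shift in old tool axes [ 0.0018 -0.0003  0.0761]  after turn [ 0.0018 -0.0003  0.0761]
```

View pics/w3.png

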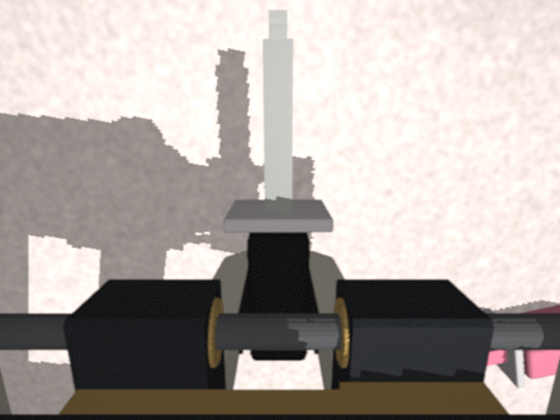

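The blade is held straight along tool x: tip (278,12), collar centre (278,213). The fixture is out of the wrist view, so I'll compare blade and mouth in the top view, where both share any calibration bias.

```bash
python3 - <<'E'
import cv2
im=cv2.imread("pics/t3.png")[115:265,140:260]
cv2.imwrite("pics/t3c.png",cv2.convertScaleAbs(cv2.resize(im,None,fx=4,fy=4,interpolation=cv2.INTER_CUBIC),alpha=1.5))
E
```

```text
(no output)
```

View pics/t3c.png

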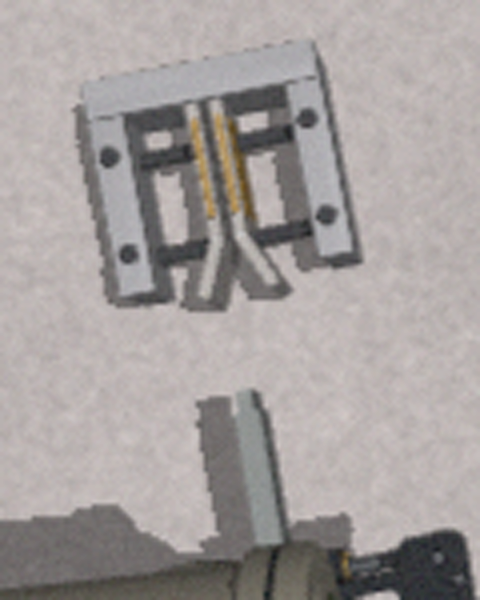

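```bash
python3 - <<'E'
from h import *
m=camera_model('top');P=lambda uv,z:ray(0,np.array(uv)/4+[140,115],z,m)[:,:2]
b=P([[110,157],[308,118],[129,253],[326,214]],.056)
print('bolts',b.round(4).tolist());B=(b[0]+b[1])/2;F=(b[2]+b[3])/2
print('yaws',np.arctan2(*(B-F)[::-1]),np.arctan2(-(b[1]-b[0])[0]*-1*-1,(b[0]-b[1])[1]),np.arctan2(-(b[2]-b[3])[0],(b[2]-b[3])[1]))
pn=P([[204,104],[224,228],[240,287]],.058);print('panel mids',pn.round(4).tolist())
bl=P([[250.5,400],[267,543]],.1085);print('blade',bl.round(4).tolist(),np.arctan2(*(bl[0]-bl[1])[::-1]))
y=.192;u=np.array([np.cos(y),np.sin(y)]);n=np.array([-u[1],u[0]]);o=np.array([.564,.129])
for q in (B,F,*pn,*bl,read_state()['tool_pos'][:2]):print(np.round([(q-o)@u,(q-o)@n],4))
to([.407,.0985,.012],.192)
E
```

```text
bolts [[0.6331, 0.1953], [0.6541, 0.0975], [0.5851, 0.1848], [0.6059, 0.0877]]
yaws 0.20855476919221966 -0.21129390547345192 0.2101190448444556
panel mids [[0.66, 0.149], [0.5979, 0.1378], [0.5686, 0.1293]]
blade [[0.5107, 0.1148], [0.4445, 0.1059]] 0.13397691429784428
[0.0814 0.0019]
[0.0323 0.0011]
[0.0981 0.0013]
[0.035  0.0022]
[ 0.0046 -0.0006]
[-0.055  -0.0037]
[-1.217e-01  1.000e-04]
[-0.1617 -0.0004]
t 4.92 pos [0.4054 0.0978 0.0881] yaw 0.1903 tilt [-0.0001 -0.0003] f [-0.1 -0.1 -2. ] open 0.0259 gf 40.0
turn(tool) -0.0017  shift in old tool axes [ 0.0017 -0.0004  0.0761]  after turn [ 0.0017 -0.0004  0.0761]
```

```bash
python3 - <<'E'
from h import *
y=.205;u=np.array([np.cos(y),np.sin(y)]);o=np.array([.5638,.1298])
to([*(o-.155*u),.012],y)
E
```

```text
t 4.92 pos [0.4054 0.0978 0.0881] yaw 0.1903 tilt [-0.0001 -0.0003] f [-0.1 -0.1 -2. ] open 0.0259 gf 40.0
turn(tool) -0.0147  shift in old tool axes [0.0067 0.0008 0.0761]  after turn [0.0066 0.0009 0.0761]
```

>>> carry_out --moves '[{"jaw": 0, "dx": 0.0066, "dy": 0.001, "dz": 0.03, "yaw": -0.015}, {"jaw": 0, "dx": 0, "dy": 0, "dz": 0.03, "yaw": 0}, {"jaw": 0, "dx": 0, "dy": 0, "dz": 0.016, "yaw": 0}, {"jaw": 0, "dx": 0, "dy": 0, "dz": 0, "yaw": 0}, {"jaw": 0, "dx": 0, "dy": 0, "dz": 0, "yaw": 0}]'

```text
t: 5.55
tool_pos: [0.4124, 0.0989, 0.0129]
orientation: [3.125, 0.324, 0.001]
force: [0.9, -0.0, -2.1]
opening: 0.0256
gripper_force: 40.0
```

```bash
python3 - <<'E'
from h import *
import cv2
y=.205;u=np.array([np.cos(y),np.sin(y)]);o=np.array([.5638,.1298])
to([*(o-.038*u),.012],y)
im=read_camera('top')[:,:,::-1][115:265,140:260]
a=cv2.resize(im,None,fx=4,fy=4,interpolation=cv2.INTER_CUBIC)
cv2.imwrite("pics/t4c.png",cv2.convertScaleAbs(a,alpha=1.5))
E
```

```text
t 5.55 pos [0.4124 0.0989 0.0129] yaw 0.2064 tilt [0.0008 0.0001] f [ 0.9 -0.  -2.1] open 0.0256 gf 40.0
turn(tool) 0.0014  shift in old tool axes [0.1165 0.0007 0.001 ]  after turn [0.1165 0.0006 0.0009]
```

View pics/t4c.png

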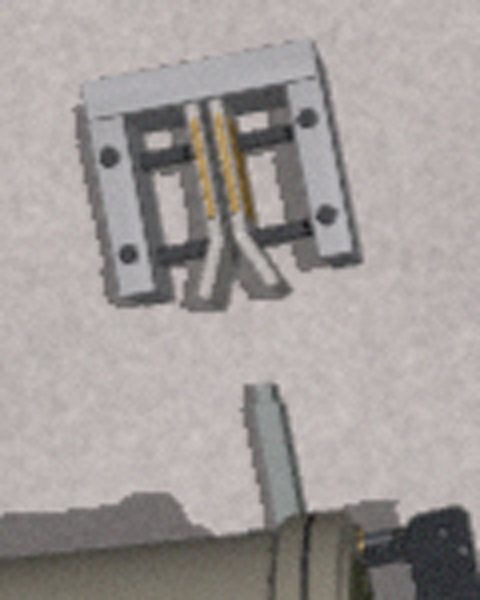

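```bash
python3 - <<'E'
from h import *
m=camera_model('top')
y=.205;u=np.array([np.cos(y),np.sin(y)]);n=np.array([-u[1],u[0]]);o=np.array([.5638,.1298])
for q in ray(0,np.array([[262,395],[284,510]])/4+[140,115],.033,m)[:,:2]:print(np.round([(q-o)@u,(q-o)@n],4))
E
```

```text
[-0.0484  0.0014]
[-0.1078  0.0012]
```

>>> carry_out --moves '[{"jaw": 0, "dx": 0.015, "dy": 0.001, "dz": 0, "yaw": 0}, {"jaw": 0, "dx": 0.015, "dy": 0, "dz": 0, "yaw": 0}, {"jaw": 0, "dx": 0.01, "dy": 0, "dz": 0, "yaw": 0}, {"jaw": 0, "dx": 0.01, "dy": 0, "dz": 0, "yaw": 0}, {"jaw": 0, "dx": 0.01, "dy": 0, "dz": 0, "yaw": 0}, {"jaw": 0, "dx": 0.008, "dy": 0, "dz": 0, "yaw": 0}]'

```text
t: 6.35
tool_pos: [0.4791, 0.1122, 0.0122]
orientation: [-3.125, -0.324, -0.0]
force: [-0.8, 0.3, -1.9]
opening: 0.0258
gripper_force: 40.0
```

>>> carry_out --moves '[{"jaw": 0, "dx": 0.006, "dy": 0, "dz": 0, "yaw": 0}, {"jaw": 0, "dx": 0.006, "dy": 0, "dz": 0, "yaw": 0}, {"jaw": 0, "dx": 0.006, "dy": 0, "dz": 0, "yaw": 0}]'

```text
t: 6.72
tool_pos: [0.4929, 0.1152, 0.0104]
orientation: [3.124, 0.324, -0.012]
force: [-13.6, -3.3, -0.5]
opening: 0.0256
gripper_force: 40.0
```

>>> carry_out --moves '[{"jaw": 0, "dx": 0.006, "dy": 0, "dz": -0.001, "yaw": 0}, {"jaw": 0, "dx": 0.006, "dy": 0, "dz": 0, "yaw": 0}, {"jaw": 0, "dx": 0.006, "dy": 0, "dz": 0, "yaw": 0}, {"jaw": 0, "dx": 0, "dy": 0, "dz": 0, "yaw": 0}]' --grip_force 50

```text
t: 7.22
tool_pos: [0.5142, 0.1195, 0.0129]
orientation: [-3.125, -0.324, -0.0]
force: [0.2, 0.3, -6.8]
opening: 0.0257
gripper_force: 50.0
```

```bash
python3 - <<'E'
from h import *
y=.205;u=np.array([np.cos(y),np.sin(y)]);o=np.array([.5638,.1298])
to([*(o-.037*u),.012],y)
E
```

```text
t 7.22 pos [0.5142 0.1195 0.0129] yaw 0.2069 tilt [0.0003 0.0001] f [ 0.2  0.3 -6.8] open 0.0257 gf 50.0
turn(tool) 0.0019  shift in old tool axes [0.0137 0.0001 0.0009]  after turn [0.0137 0.     0.0009]
```

>>> carry_out --moves '[{"jaw": 0, "dx": 0.005, "dy": 0, "dz": 0.0005, "yaw": 0}, {"jaw": 0, "dx": 0.005, "dy": 0, "dz": 0, "yaw": 0}]'

```text
t: 7.48
tool_pos: [0.5237, 0.1215, 0.0127]
orientation: [3.125, 0.324, -0.0]
force: [-4.6, -0.7, -2.9]
opening: 0.0257
gripper_force: 50.0
```

>>> carry_out --moves '[{"jaw": 0, "dx": 0.003, "dy": 0, "dz": 0, "yaw": 0}, {"jaw": 0, "dx": 0, "dy": 0, "dz": 0, "yaw": 0}]'

```text
t: 7.72
tool_pos: [0.5271, 0.1222, 0.0128]
orientation: [-3.125, -0.324, -0.002]
force: [-1.0, -1.1, -4.5]
opening: 0.0259
gripper_force: 50.0
```

```bash
python3 - <<'E'
from h import *
import cv2
y=.205;u=np.array([np.cos(y),np.sin(y)]);o=np.array([.5638,.1298])
to([*(o-.037*u),.012],y)
a=read_camera('top')[:,:,::-1][105:225,145:245];b=read_camera('scene')[:,:,::-1][130:250,320:440]
a=cv2.resize(np.hstack([a,b]),None,fx=3.6,fy=3.6,interpolation=cv2.INTER_CUBIC)
cv2.imwrite("pics/t5c.png",cv2.convertScaleAbs(a,alpha=1.5))
E
```

```text
t 7.72 pos [0.5271 0.1222 0.0128] yaw 0.2068 tilt [0.001  0.0002] f [-1.  -1.1 -4.5] open 0.0259 gf 50.0
turn(tool) 0.0018  shift in old tool axes [0.0004 0.     0.0008]  after turn [0.0004 0.     0.0008]
```

View pics/t5c.png

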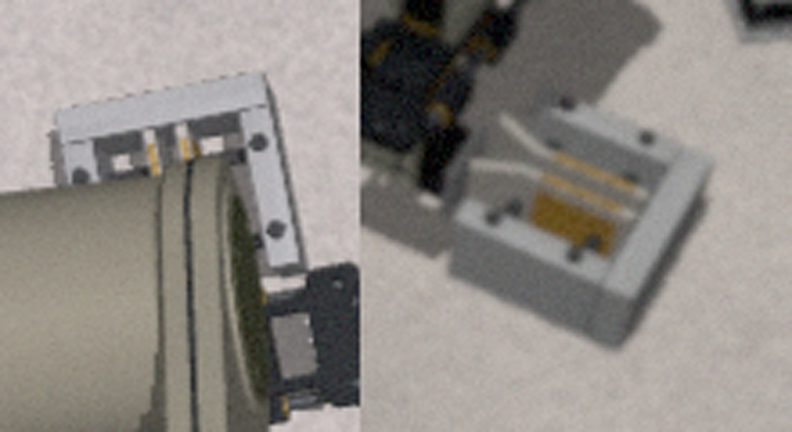

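The blade is in and the panels are pushed apart, with several N of drag while moving. I'll push in small steps until the collar makes contact.

>>> carry_out --moves '[{"jaw": 0, "dx": 0.002, "dy": 0, "dz": 0, "yaw": 0}, {"jaw": 0, "dx": 0, "dy": 0, "dz": 0, "yaw": 0}]'

```text
t: 8.07
tool_pos: [0.5284, 0.1225, 0.0127]
orientation: [3.125, 0.324, -0.0]
force: [-4.4, -0.9, -2.9]
opening: 0.0254
gripper_force: 50.0
```

>>> carry_out --moves '[{"jaw": 0, "dx": 0.0015, "dy": 0, "dz": 0, "yaw": 0}, {"jaw": 0, "dx": 0, "dy": 0, "dz": 0, "yaw": 0}]'

```text
t: 8.32
tool_pos: [0.5299, 0.1228, 0.0126]
orientation: [3.125, 0.324, -0.0]
force: [-3.7, -0.4, -2.6]
opening: 0.026
gripper_force: 50.0
```

>>> carry_out --moves '[{"jaw": 0, "dx": 0.0015, "dy": 0, "dz": 0, "yaw": 0}, {"jaw": 0, "dx": 0, "dy": 0, "dz": 0, "yaw": 0}]'

```text
t: 8.57
tool_pos: [0.5314, 0.1231, 0.0126]
orientation: [-3.125, -0.324, 0.0]
force: [-3.1, 0.1, -3.0]
opening: 0.0255
gripper_force: 50.0
```

>>> carry_out --moves '[{"jaw": 0, "dx": 0.0015, "dy": 0, "dz": 0, "yaw": 0}, {"jaw": 0, "dx": 0, "dy": 0, "dz": 0, "yaw": 0}]'

```text
t: 8.82
tool_pos: [0.533, 0.1234, 0.0126]
orientation: [3.125, 0.324, 0.0]
force: [-3.2, -0.9, -2.8]
opening: 0.0258
gripper_force: 50.0
```

```bash
python3 - <<'E'
from h import *
import cv2
im=cv2.convertScaleAbs(read_camera('wrist')[:,:,::-1].copy(),alpha=1.2);cv2.imwrite('pics/w6.png',im)
o=cv2.imread('pics/w3.png')
g=lambda i:cv2.cvtColor(i,cv2.COLOR_BGR2GRAY)
for (a,b,c,d) in [(195,240,222,335),(210,270,240,320)]:
    r=cv2.matchTemplate(g(im)[a-30:b+30,c-15:d+15],g(o)[a:b,c:d],cv2.TM_CCOEFF_NORMED);_,v,_,l=cv2.minMaxLoc(r);print(v,l[0]-15,l[1]-30)
print(g(im)[150:250:3,250],g(o)[150:250:3,250])
E
```

```text
0.7173756957054138 0 1
0.957481324672699 0 0
[255 255 255 255 255 255 255 255 255 227 168 164 176 178 180 179 171 122
 124 122 127 123 127 145 165 169 167 153  47  22  21  21  23  20] [197 229 242 164 147 145 144 148 153 154 154 153 153 154 151 151 141 102
 101 105 107 105 102 122 140 143 140 123  35  17  14  16   7  17]
```

```bash
python3 - <<'E'
from h import *
import cv2
cv2.imwrite('pics/w6c.png',cv2.resize(cv2.imread('pics/w6.png')[0:260,140:420],None,fx=2.2,fy=2.2))
E
```

```text
(no output)
```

View pics/w6c.png

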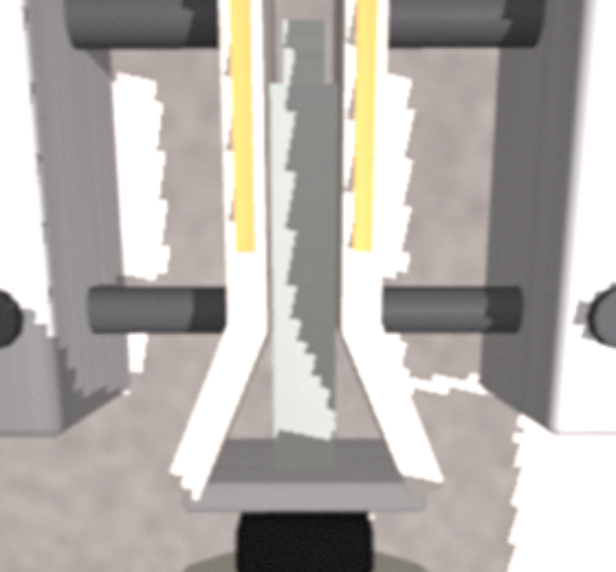

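The blade is centred between both panels, touching each. The panel ends are at crop rows 480–500, over the collar's top, whose far edge is at row 440. I'll compute the remaining gap.

```bash
python3 - <<'E'
from h import *
m=camera_model('wrist');P=lambda uv,z:ray(0,np.array(uv)/2.2+[140,0],z,m)[:,:2]
s=read_state();t=s['tool_pos'][:2];y=.2065;u=np.array([np.cos(y),np.sin(y)])
dz=.003
for nm,uv,z in [('panel end',[[172,474],[190,500],[408,478],[442,481]],.058),('collar far/near',[[303,440],[303,485]],.04+dz),('frame end',[[25,434],[590,432]],.055),('tip',[[303,84],[303,20]],.033)]:
    print(nm,np.round((P(uv,z)-t)@u,4))
E
```

```text
panel end [0.039  0.0345 0.0383 0.0378]
collar far/near [0.0415 0.0329]
frame end [0.0451 0.0455]
tip [0.103  0.1129]
```

>>> carry_out --moves '[{"jaw": 0, "dx": 0.0015, "dy": 0, "dz": 0, "yaw": 0}, {"jaw": 0, "dx": 0, "dy": 0, "dz": 0, "yaw": 0}]'

```text
t: 9.12
tool_pos: [0.5341, 0.1237, 0.0126]
orientation: [3.125, 0.324, -0.001]
force: [-5.9, -2.4, -2.0]
opening: 0.0256
gripper_force: 50.0
```

>>> carry_out --moves '[{"jaw": 0, "dx": 0.0015, "dy": 0, "dz": 0, "yaw": 0}, {"jaw": 0, "dx": 0, "dy": 0, "dz": 0, "yaw": 0}]'

```text
t: 9.38
tool_pos: [0.5342, 0.1238, 0.0126]
orientation: [3.124, 0.324, -0.006]
force: [-13.9, -3.0, 6.4]
opening: 0.0258
gripper_force: 50.0
```

The motion stopped with 14 N, so the collar is against the mouth. Next: relax the push, lower to the table, and let go gently.

>>> carry_out --moves '[{"jaw": 0, "dx": -0.001, "dy": 0, "dz": 0.001, "yaw": 0}, {"jaw": 0, "dx": 0, "dy": 0, "dz": 0.001, "yaw": 0}, {"jaw": 0, "dx": 0, "dy": 0, "dz": 0.0005, "yaw": 0}, {"jaw": 0, "dx": 0, "dy": 0, "dz": 0, "yaw": 0}]' --grip_force 20

```text
t: 9.88
tool_pos: [0.5345, 0.1238, 0.011]
orientation: [3.125, 0.324, -0.001]
force: [-11.9, -3.8, 9.3]
opening: 0.0261
gripper_force: 20.0
```

>>> carry_out --moves '[{"jaw": 0.03, "dx": 0, "dy": 0, "dz": 0, "yaw": 0}, {"jaw": 0.045, "dx": 0, "dy": 0, "dz": 0, "yaw": 0}, {"jaw": 0.06, "dx": 0, "dy": 0, "dz": 0, "yaw": 0}, {"jaw": 0.06, "dx": 0, "dy": 0, "dz": 0, "yaw": 0}, {"jaw": 0.06, "dx": 0, "dy": 0, "dz": -0.02, "yaw": 0}, {"jaw": 0.06, "dx": 0, "dy": 0, "dz": -0.04, "yaw": 0}, {"jaw": 0.06, "dx": 0, "dy": 0, "dz": -0.05, "yaw": 0}, {"jaw": 0.06, "dx": 0, "dy": 0, "dz": -0.05, "yaw": 0}]'

```text
t: 10.88
tool_pos: [0.5346, 0.1238, 0.1715]
orientation: [-3.125, -0.324, 0.0]
force: [1.8, -0.1, 0.4]
opening: 0.0602
gripper_force: 0.0
```

>>> carry_out --moves '[{"jaw": 0.06, "dx": -0.05, "dy": 0, "dz": 0, "yaw": 0}, {"jaw": 0.06, "dx": -0.05, "dy": 0, "dz": 0, "yaw": 0}, {"jaw": 0.06, "dx": 0, "dy": 0, "dz": 0, "yaw": 0}, {"jaw": 0.06, "dx": 0, "dy": 0, "dz": 0, "yaw": 0}]'

```text
t: 11.38
tool_pos: [0.4377, 0.1034, 0.1708]
orientation: [-3.125, -0.324, -0.003]
force: [0.7, -0.6, -0.9]
opening: 0.06
gripper_force: 0.0
```

```bash
python3 - <<'E'
from h import *
import cv2
to([.5,.1,.1],.2)
a=read_camera('wrist')[:,:,::-1];m=camera_model('wrist');np.savez('m7',camera_matrix=m['camera_matrix'],view=m['view'])
b=read_camera('scene')[:,:,::-1][110:250,300:440]
b=cv2.resize(b,(240,240),interpolation=cv2.INTER_CUBIC);p=np.zeros((420,800,3),np.uint8);p[:,:560]=a;p[:240,560:]=b
cv2.imwrite('pics/end.png',cv2.convertScaleAbs(p,alpha=1.3))
# collar/blade dark handle check: predicted pixels of gauge in final pose
y=.206;u=np.array([np.cos(y),np.sin(y)]);n=np.array([-u[1],u[0]]);g=np.array([.5345,.1238])
L=np.array([[0,0,.045],[-.03,.013,.045],[-.03,-.013,.045],[.02,0,.045],[.07,0,.03],[.033,.02,.04],[.033,-.02,.04]])
uv=proj(m,np.c_[g+L[:,:1]*u+L[:,1:2]*n,L[:,2]]);print(uv.round(0).tolist())
for q in uv:
    c,r=q.round().astype(int)
    if 2<=r<418 and 2<=c<558:print((c,r),a[r-1:r+2,c-1:c+2].mean((0,1)).round())
row=int(uv[0][1])
if 0<=row<420:
    d=np.where(a[row].max(1)<60)[0];print('dark cols at handle row',d.min(),d.max(),len(d))
E
```

```text
t 11.38 pos [0.4377 0.1034 0.1708] yaw 0.2067 tilt [0.002  0.0003] f [ 0.7 -0.6 -0.9] open 0.0600 gf 0.0
turn(tool) 0.0067  shift in old tool axes [0.0601 0.0161 0.0709]  after turn [0.0604 0.0157 0.0708]
[[278.0, 89.0], [263.0, 127.0], [294.0, 127.0], [278.0, 62.0], [278.0, -3.0], [253.0, 45.0], [304.0, 45.0]]
(np.int64(278), np.int64(89)) [32. 31. 31.]
(np.int64(263), np.int64(127)) [70. 72. 76.]
(np.int64(294), np.int64(127)) [122. 125. 133.]
(np.int64(278), np.int64(62)) [30. 29. 30.]
(np.int64(253), np.int64(45)) [103. 104. 107.]
(np.int64(304), np.int64(45)) [113. 114. 118.]
dark cols at handle row 263 293 31
```

```bash
python3 - <<'E'
from h import *
import cv2
a=cv2.imread('pics/end.png')[:,:560].max(2);print(a[0:140:3,278],a[119:135,278],a[100,255:300:2],a[65,255:300:2])
print(close_job())
E
```

```text
[107 103 104 101 103 148 173 177 182 178 179 182 182 182 181 187 231 235
  52  42  44  42  40  43  36  40  43  39  40  40  40  40  42  43  39  42
  43  46  44  44  48  43  46  32 227 240 244] [ 44  48  46  44  43  46  48  46  42  39  32  60 148 227 248 244] [143 143 144 142  69  27  35  36  39  34  42  39  43  44  43  46  48  49
  43  95 234 247 242] [139 136 136 112  30  29  35  36  36  34  36  43  42  40  46  42  43  42
  44  43 179 243 238]
the job is handed in; nothing more can be done
None
```

The thick-bladed gauge is fully home between the two panels: I felt the drag (about 4 N), the collar came up against the mouth, and I let go with it upright. The job was handed in at about 11.5 s, and the thin gauge was not touched. My picture limit was used up, so I checked the released pose by pixel values only: the handle lay where predicted to within about 2 px.

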